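# Slide the tall bottle home into the display rack

### The arm

A 6-joint arm with a two-finger parallel gripper is mounted at the origin on the work surface. World frame = base frame: x ahead of the robot, y to its left, z up, the work surface at z = 0. Lengths are in m, angles in rad, forces in N, time in s.
With the tool pointing down it reaches from about 0.35 to 0.775 m from the base axis. Payload 7.3 kg.
Tool frame: the origin (TCP) lies at the very end of the fingers, on their centre line; the grasp point (between the pads) lies 19 mm behind it (robot.hold_point_z is the distance from the TCP to the grasp point, in m); y points along the fingers, z is the direction in which the jaws open and shut, and the axes are right-handed (so a half turn about y gives the same grasp; the last joint's range is limited). The gripper opens to 92 mm and grips with 3 to 60 N. Pads are 19 mm wide; open, the fingers measure 130 mm over their backs; the gripper's body (75 mm by 190 mm) begins 47 mm behind the grasp point.
Start: joints at [-1.324, 0.342, 1.524, -0, 1.275, -0.146], TCP at [0.201, -0.485, 0.206] pointing down, gripper open.
Joint ranges: [-2.53, 2.53], [-0.77, 2.02], [0.04, 2.7], [-1, 4.14], [0.28, 2.66], [-3.11, 3.11]. Speed limits (rad/s): [2.57, 2.57, 3.14, 3.14, 3.14, 3.14].

### API

Orientations are given as [roll, pitch, yaw] about the fixed x, y, z axes, in that order (R = Rz(yaw) Ry(pitch) Rx(roll)).
In Python, from cell import robot gives the robot as it stands.
- The arm moves only by the shell command python3 -m crank 'ROWS' [OPENING] [FORCE]. ROWS is a JSON object of lists of equal length, an entry for each row: "xyz": the shift along the tool's x, y, z in cm, a list of three; "roll": the turn about the tool's y in degrees. A call has 1 to 20 rows; each row shifts and turns the commanded pose from where the row before left it, along the tool's axes as they then stand; what a row does not reach is not made up. A row lasts 1/10 s, in which the tool goes at most 50 mm and 8.59 degrees, less where a joint would pass 70% of its speed; a pose out of reach is approached as far as the arm can. A call is refused whole if a number of a shift passes 5 or a number of a turn 8.59, either way. A call with a gripper value outside its range is refused whole. OPENING is the gripper command: -1 is fully open, 1 is shut, values between are in proportion, set as the call begins (- or left out, the last holds). The fingers move at their own pace and stop on an object; FORCE is the grip in N (left out, the last holds). Time passes only in rows, so rows that do not move let the fingers close. It gives the time, the measured TCP pose, the force and the opening at its end, in the units of the state.
- robot.observe(): the state, without advancing time (a new reading comes with each control period).
- robot.read_camera(name): name is "scene" or "top"; returns the picture (400x640x3 uint8, red, green, blue); there is no depth.
- robot.calibration(name): a dict with "intrinsics" (3x3 intrinsics, pixels), "pose" (4x4, takes a point from camera to world coordinates). Camera axes: x right, y down, z forward; pixel columns grow to the right and rows downward; lengths in m; the calibration is good to about 2 mm. A picture is of the moment at which its call begins. calibration takes no time and is no camera call.
- robot.hand_in(): hands the job in, once; it reports no verdict.
The state is a dict: "time": time; "qpos": joint angles; "qvel": joint speeds; "joint_efforts": joint torques, N m; "tool_pos": TCP position; "tool_rot": TCP orientation; "contact_force": force on the tool from outside, world axes, zero at the start; "torque": the same for the moment, N m; "opening": finger opening in m.
Only numpy, scipy, OpenCV 4.12 (cv2) and the standard library are available. Lean on these libraries where they do the work, as an engineer would, in place of code of your own. Each camera call takes 0.05 s, during which the arm holds its last target.

### The job

Push the tall bottle along the counter into the empty bay of the wooden display rack, until it stands upright with its body right back against the rack's rail, then leave it there. Push it low so that it slides without tipping; do not lift or carry it, and leave the jars and all the other goods where they are.

Things in the scene. Friction and masses are not known exactly. Their poses are not given: they have to be found in the camera images.
- bottle: Tall narrow white bottle with paper label and orange cap, loose, standing before the rack's open side. 242 mm tall, 0.25 to 0.45 kg; body a cylinder 56 mm in diameter up to 75 mm, narrowing to 25 mm at 120 mm; long neck 24 mm, cap 30 mm in diameter. Origin: centre of its underside, z up. Pushed higher than 40 mm above the counter it may tip; the gripper's body, too, can knock against its upper part and tip it.
- rack: Low wooden rack, fixed: a rail on its far side (70 mm tall, 282 mm along y) and four dividers (45 mm tall, 12 mm thick) form three bays 78 mm wide, without a floor, open towards the robot's right. x points into the bays (mostly left), z up. Origin: on the counter, centre of the middle bay. Rail's near face at x = +28 mm; dividers reach from it to x = -25 mm; bay centres at y = -90, 0, +90 mm; a bottle fully home has x = 0.
- spot: Flat round cork-brown mark, 54 mm in diameter, 1 mm, no obstacle (things slide over it), on the counter in the empty bay (which of the three bays is empty varies; jars stand in the other two). Origin: its centre, at the place where the bottle's centre stands when fully home and in the middle of the bay.
- jar_a: Squat amber glass jar with steel lid, loose, standing in one of the rack's bays; 55 mm in diameter, 58 mm tall. Origin: centre of its underside. Leave alone.
- jar_b: Squat amber glass jar like the other one, in another bay of the rack; 55 mm in diameter, 58 mm tall. Origin: centre of its underside. Leave alone.
- short_bottle: Short white bottle with orange cap, loose, beyond the tall bottle; 52 mm in diameter, 120 mm tall. Origin: centre of its underside. Leave alone.
- tin: Metal can with paper label, loose, to the right on the counter; 70 mm in diameter, 100 mm tall. Origin: centre of its underside. Leave alone.
- bowl: Terracotta bowl, loose, at the far left; 120 mm in diameter, 50 mm tall. Origin: centre of its underside. Leave alone.
- scoop: Wooden-handled spoon lying flat on the counter to the right, loose, 200 mm long along its x. Origin: its middle, on the counter. Leave alone.
- carton: Cardboard carton, loose, to the left, 70 x 45 x 100 mm. Origin: centre of its underside. Leave alone.

How it is judged:
By the outcome, as a careful person would: the job done as asked, in the order asked, and still so for the second after the job is handed in, with the robot touching nothing.
It also fails if it takes over 64 s, if anything falls off the work surface, if the arm or the gripper's body presses on something with over 40 N, if the wrist force passes 120 N, or if a joint passes its speed limit or range.

## Working session

There is one attempt and no reset: what is moved stays moved. The work goes in short steps, Python scripts to look and compute and a shell command to move; the robot and the scene stay as the last step left them, time stands still between calls to the robot, and variables do not carry over. Pictures are saved under pics/ and viewed, and the job is handed in when it is done.

```bash
mkdir -p pics; ls; python3 - <<'E'
from cell import robot
import cv2
for n in("scene","top"):
    im=robot.read_camera(n); cv2.imwrite(f"pics/{n}0.png",im[:,:,::-1]); c=robot.calibration(n); print(n,c["intrinsics"],c["pose"])
print(robot.observe())
E
```

```text
pics
scene [[375.30309807   0.         324.14426993]
 [  0.         375.30309807 197.08401407]
 [  0.           0.           1.        ]] [[ 0.22422151  0.53847143 -0.81226427  1.47932856]
 [ 0.97452831 -0.12013444  0.1893734  -0.19726222]
 [ 0.00439125 -0.83403611 -0.55169237  0.64599148]
 [ 0.          0.          0.          1.        ]]
top [[455.4844959    0.         319.42959129]
 [  0.         455.4844959  201.04229868]
 [  0.           0.           1.        ]] [[ 0.0238525  -0.99804601  0.05775138  0.54128178]
 [-0.9995145  -0.02496619 -0.01864007  0.03473383]
 [ 0.02004548 -0.05727873 -0.99815696  1.15326565]
 [ 0.          0.          0.          1.        ]]
{'time': 0.1, 'qpos': array([-1.32399197e+00,  3.42658040e-01,  1.52489669e+00, -1.75114080e-05,
        1.27542304e+00, -1.46028524e-01]), 'qvel': array([ 0.0005608 , -0.00154821, -0.00367888, -0.00015672, -0.00074822,
       -0.00049216]), 'joint_efforts': array([ 1.35800747e-03, -4.32005131e+01, -2.44694227e+01,  7.19212834e-02,
        5.25828637e-02, -5.97526491e-05]), 'tool_pos': array([ 0.20087915, -0.48462833,  0.20512056]), 'tool_rot': array([-1.57216913e+00,  1.84979892e-04, -2.74875479e+00]), 'contact_force': array([-0.42326996,  0.19363347,  0.21463512]), 'torque': array([-0.00430715, -0.00645516, -0.04088171]), 'opening': 0.09161214314112595}
```

View pics/scene0.png

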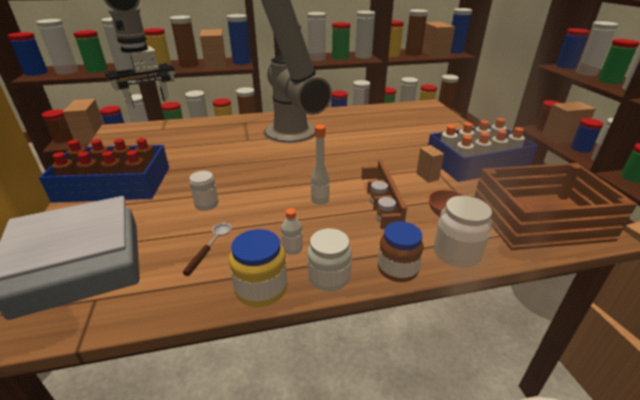

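View pics/top0.png

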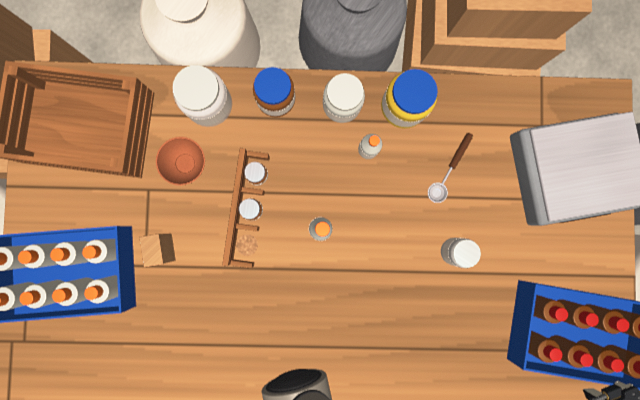

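The top view shows the tall bottle near (321,229). The empty bay is the one nearest the robot, with its spot near (245,246), and the jars are at (255,173) and (250,209). I'll enlarge this area.

```bash
python3 - <<'E'
import cv2
a=cv2.imread("pics/top0.png")[135:285,210:350]; cv2.imwrite("pics/c1.png",cv2.resize(a,None,fx=4,fy=4,interpolation=cv2.INTER_CUBIC))
a=cv2.imread("pics/scene0.png")[115:235,290:420]; cv2.imwrite("pics/c2.png",cv2.resize(a,None,fx=5,fy=5,interpolation=cv2.INTER_CUBIC))
E
```

```text
(no output)
```

View pics/c1.png

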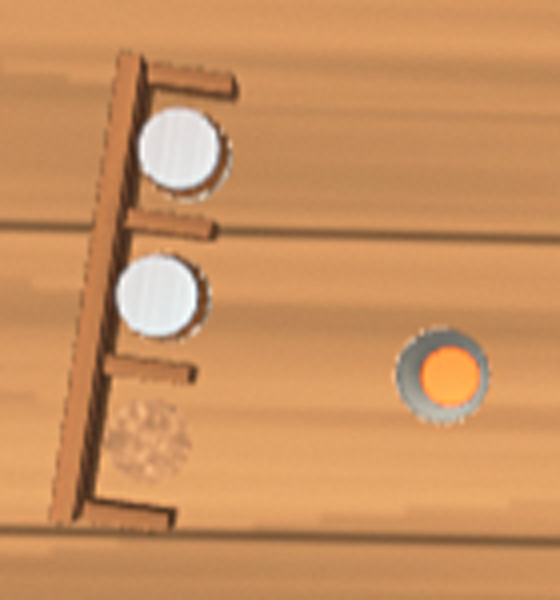

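View pics/c2.png

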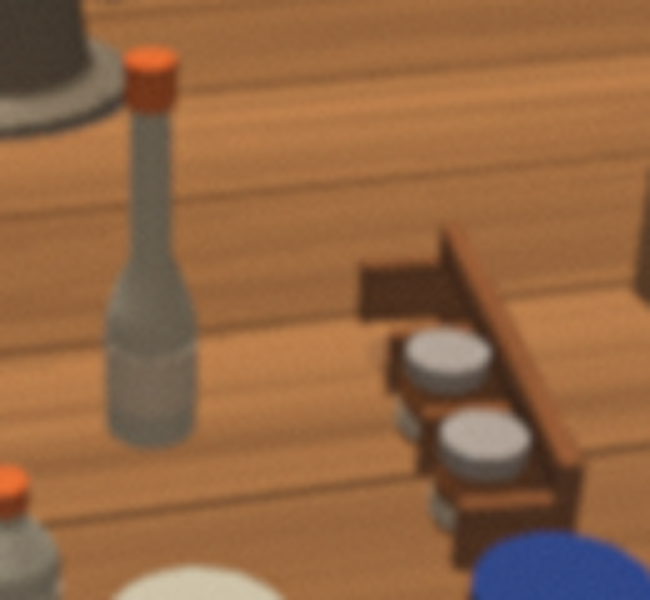

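```bash
cat > h.py <<'E'
import numpy as np
from cell import robot
def px(cam,u,v,z):
    c=robot.calibration(cam);K=c["intrinsics"];T=c["pose"]
    d=T[:3,:3]@np.linalg.solve(K,[u,v,1.]);o=T[:3,3]
    return (o+d*(z-o[2])/d[2])[:2]
def top4(u,v,z,u0=210,v0=135,s=4): return px("top",u0+(u+.5)/s-.5,v0+(v+.5)/s-.5,z)
E
python3 - <<'E'
from h import *
np.set_printoptions(precision=4,suppress=True)
for n,u,v,z in [("spot",149,440,.001),("cap",450,376,.242),("body",441,376,.06),("d1",235,82,.045),("d2",214,230,.045),("d3",194,373,.045),("d4",174,515,.045),("ra",147,58,.07),("rb",75,517,.07),("jarlid1",180,149,.058),("jarlid2",158,295,.058),("tin?",0,0,0)]: print(n,top4(u,v,z))
print("tin",px("top",465,253,.1),"short",px("top",374,141,.12),"carton",px("top",160,250,.1))
d=top4(235,82,.045)-top4(174,515,.045); print("rack y dir ang",np.degrees(np.arctan2(d[1],d[0])))
d=top4(147,58,.07)-top4(75,517,.07); print(np.degrees(np.arctan2(d[1],d[0])), np.linalg.norm(d))
b=px("scene",290+152/5,115+430/5,0);print("scene base front",b, "cap scene",px("scene",290+152/5,115+58/5,.242))
E
```

```text
spot [0.4937 0.1929]
cap [0.539 0.011]
body [0.5384 0.0117]
d1 [0.7148 0.1416]
d2 [0.6237 0.1516]
d3 [0.5366 0.161 ]
d4 [0.4509 0.1703]
ra [0.7239 0.1921]
rb [0.4504 0.2253]
jarlid1 [0.6712 0.1722]
jarlid2 [0.5828 0.1825]
tin? [0.7703 0.2967]
tin [ 0.4901 -0.325 ] short [ 0.7422 -0.1065] carton [0.481  0.3769]
rack y dir ang -6.2133224697538
-6.932412626618644 0.2754353934269819
scene base front [0.547  0.0084] cap scene [0.5431 0.0095]
```

The commands keep the tool's axis direction fixed. With the tool vertical, the gripper body (37 mm ahead of its axis) would reach the bottle before the fingers (9.5 mm ahead). I'll go to a clear area and see how the arm handles its reach limit, where tilt may appear.

```bash
python3 -m crank '{"xyz":[[3.9,-1,-1.6],[3.9,-1,-1.6],[3.9,-1,-1.6],[3.9,-1,-1.6],[3.9,-1,-1.6],[3.9,-1,-1.6]],"roll":[0,0,0,0,0,0]}' 0.9
python3 -c "
from cell import robot
o=robot.observe(); print(o['tool_pos'],o['tool_rot'],o['qpos'],o['time'])"
```

```text
time: 0.7
tool_pos: [-0.0535, -0.4854, 0.2659]
tool_rot: [-1.571, 0.0, -2.749]
contact_force: [-0.1, -0.7, 0.9]
opening: 0.0482
[-0.05352521 -0.48540879  0.26590128] [-1.57112492e+00  3.53113651e-04 -2.74870428e+00] [-1.83776564e+00  2.31996677e-01  1.51017865e+00  7.87063119e-05
  1.39989340e+00 -6.59871151e-01] 0.7
```

```bash
python3 -m crank '{"xyz":[[-1.15,0,-2.77],[-1.15,0,-2.77],[-1.15,0,-2.77],[-1.15,0,-2.77],[-1.15,0,-2.77],[-1.15,0,-2.77]],"roll":[0,0,0,0,0,0]}'
python3 -c "
from cell import robot
o=robot.observe(); print(o['tool_pos'],o['tool_rot'],o['qpos'],o['time'])"
```

```text
time: 1.3
tool_pos: [-0.0516, -0.3045, 0.2654]
tool_rot: [-1.571, 0.0, -2.749]
contact_force: [-0.3, 0.3, 0.1]
opening: 0.0052
[-0.05160183 -0.30450721  0.26537119] [-1.57124923e+00  3.94194585e-04 -2.74858094e+00] [-1.98856292e+00 -1.25673119e-01  1.89555381e+00 -5.78386588e-05
  1.37230970e+00 -8.10766970e-01] 1.3
```

```bash
python3 -m crank '{"xyz":[[-0.77,0,-1.85],[-0.77,0,-1.85],[-0.77,0,-1.85],[-0.77,0,-1.85]],"roll":[0,0,0,0]}'
python3 -c "
from cell import robot
import cv2
o=robot.observe(); print(o['tool_pos'],o['tool_rot'],o['qpos'],o['time'])
cv2.imwrite('pics/s2.png',robot.read_camera('scene')[:,:,::-1])"
```

```text
time: 1.7
tool_pos: [-0.0514, -0.2248, 0.2655]
tool_rot: [-1.571, 0.0, -2.748]
contact_force: [-0.1, -0.1, -0.1]
opening: 0.0044
[-0.05143857 -0.22478906  0.2654898 ] [-1.57097251e+00  1.56430458e-04 -2.74843565e+00] [-2.13336230e+00 -3.03064818e-01  2.02048377e+00 -5.42092558e-05
  1.42440312e+00 -9.55715077e-01] 1.7
```

View pics/s2.png

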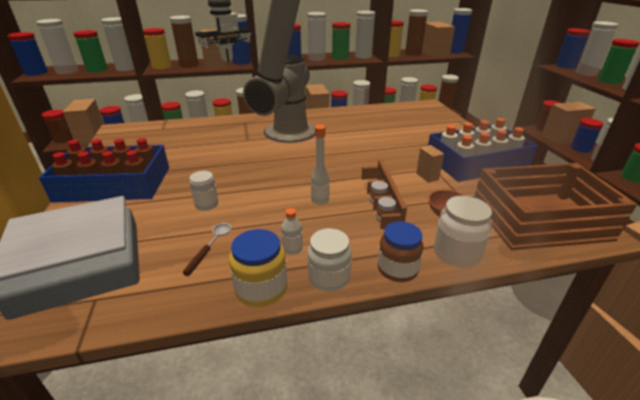

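```bash
python3 -m crank '{"xyz":[[0,-2,0],[0,-2,0],[0,-2,0],[0,-2,0],[0,-2,0],[0,-2,0],[0,-2,0],[0,-2,0]],"roll":[-7.6,-7.6,-7.6,-7.6,-7.6,-7.6,-7.6,-7.6]}'
python3 -c "
from cell import robot
o=robot.observe(); print(o['tool_pos'],o['tool_rot'],o['qpos'],o['time'])"
```

```text
time: 2.55
tool_pos: [-0.0516, -0.2259, 0.4264]
tool_rot: [-1.571, 0.0, -1.682]
contact_force: [0.2, -1.2, 0.5]
opening: 0.0052
[-0.05160852 -0.22591108  0.42637976] [-1.57057644e+00  4.19949648e-05 -1.68221682e+00] [-2.13164512e+00 -3.18691132e-01  1.60515872e+00  1.87333504e-04
  1.85525842e+00 -2.02017206e+00] 2.55
```

```bash
python3 -m crank '{"xyz":[[0.1,0,2.5],[0.1,0,2.5],[0.1,0,2.5],[0.1,0,2.5],[0.2,0,3],[0.2,0,3],[0.2,0,3],[0.2,0,3],[0.2,0,4],[0.2,0,4],[0.2,0,4],[0.2,0,4],[0.2,0,4],[0.2,0,4]],"roll":[0,0,0,0,0,0,0,0,0,0,0,0,0,0]}'
python3 -m crank '{"xyz":[[-4.2,0,-0.5],[-4.2,0,-0.5],[-4.2,0,-0.5],[-4.2,0,-0.5],[-4.2,0,-0.5],[-4.2,0,-0.5],[-4.2,0,-0.5],[-4.2,0,-0.5],[-4.2,0,-0.5],[-4.2,0,-0.5],[-4.2,0,-0.5],[-4.2,0,-0.5],[-4.2,0,-0.5],[-4.2,0,-0.5]],"roll":[0,0,0,0,0,0,0,0,0,0,0,0,0,0]}'
python3 -m crank '{"xyz":[[-3.4,0,-3.6],[-3.4,0,-3.6],[-3.4,0,-3.6],[-3.4,0,-3.6],[-3.4,0,-3.6],[-3.4,0,-3.6],[-3.4,0,-3.6],[-3.4,0,-3.6]],"roll":[0,0,0,0,0,0,0,0]}'
python3 -c "
from cell import robot
o=robot.observe(); print(o['tool_pos'],o['tool_rot'],o['qpos'],o['time'])"
```

```text
time: 3.95
tool_pos: [0.4045, -0.3031, 0.4251]
tool_rot: [-1.571, 0.0, -1.687]
contact_force: [0.5, -1.2, 0.6]
opening: 0.0044
time: 5.35
tool_pos: [0.4011, 0.291, 0.4253]
tool_rot: [-1.571, -0.0, -1.688]
contact_force: [1.2, -0.2, 0.3]
opening: 0.0044
time: 6.15
tool_pos: [0.1452, 0.5942, 0.4251]
tool_rot: [-1.571, -0.001, -1.688]
contact_force: [0.6, 0.8, 0.2]
opening: 0.0045
[0.14520755 0.59421799 0.42508789] [-1.57084570e+00 -5.50009828e-04 -1.68763794e+00] [ 1.20595025e+00  4.85674008e-01  7.15959657e-01 -9.34612112e-05
  1.94050429e+00  1.32275812e+00] 6.15
```

```bash
python3 -m crank '{"xyz":[[-2,0,-3.8],[-2,0,-3.8],[-2,0,-3.8],[-2,0,-3.8],[-3,0,0],[-3,0,0],[-3,0,0],[-3,0,0]],"roll":[0,0,0,0,0,0,0,0]}'
python3 -c "
from cell import robot
o=robot.observe(); print(o['tool_pos'],o['tool_rot'],o['qpos'],o['time'])"
```

```text
time: 6.95
tool_pos: [0.0179, 0.7525, 0.3827]
tool_rot: [-1.576, 0.048, -1.687]
contact_force: [0.0, 0.0, 0.4]
opening: 0.0045
[0.0178726  0.75248125 0.38267294] [-1.57584974  0.048082   -1.68746443] [1.44283776 0.90463035 0.03744623 0.0066928  2.15148386 1.56319043] 6.95
```

The arm does tilt the tool outwards at its reach limit (pitch 0.048), and the tilt persists. I'll keep going.

```bash
python3 -m crank '{"xyz":[[-5,-1,0],[-5,-1,0],[-5,-1,0],[-5,-1,0]],"roll":[0,0,0,0]}'
python3 -c "
from cell import robot
o=robot.observe(); print(o['tool_pos'],o['tool_rot'],o['qpos'],o['time'])"
```

```text
time: 7.35
tool_pos: [0.036, 0.8131, 0.3553]
tool_rot: [-1.586, 0.168, -1.689]
contact_force: [0.0, -0.2, 0.9]
opening: 0.0049
[0.03600641 0.81311927 0.35526932] [-1.58559372  0.16836658 -1.68910784] [1.42437465 0.94750689 0.0374178  0.02133809 1.98869229 1.55173939] 7.35
```

```bash
python3 -m crank '{"xyz":[[-4.5,-1.5,-0.5],[-4.5,-1.5,-0.5],[-4.5,-1.5,-0.5],[-4.5,-1.5,-0.5],[-4.5,-1.5,-0.5],[-4.5,-1.5,-0.5],[-4.5,-1.5,-0.5],[-4.5,-1.5,-0.5]],"roll":[0,0,0,0,0,0,0,0]}'
python3 -c "
from cell import robot
from scipy.spatial.transform import Rotation as R
o=robot.observe(); print(o['tool_pos'],o['tool_rot'],o['qpos'],o['time']); print(R.from_euler('xyz',o['tool_rot']).as_matrix())"
```

```text
time: 8.15
tool_pos: [0.0274, 0.8764, 0.4089]
tool_rot: [-1.607, 0.419, -1.696]
contact_force: [-0.6, -0.8, 0.1]
opening: 0.0048
[0.02742771 0.87636378 0.40885185] [-1.60749436  0.41912231 -1.69557759] [1.43650802 0.90888489 0.03703393 0.04144158 1.77671522 1.57058309] 8.15
[[-0.11368545  0.01421053  0.99341516]
 [-0.90634435  0.4080892  -0.10955875]
 [-0.40695889 -0.91283145 -0.03351417]]
```

```bash
python3 -m crank '{"xyz":[[-4.5,-1.5,1],[-4.5,-1.5,1],[-4.5,-1.5,1]],"roll":[0,0,0]}'
python3 -c "
from cell import robot
from scipy.spatial.transform import Rotation as R
o=robot.observe(); print(o['tool_pos'],o['tool_rot'],o['qpos'],o['time']); print(R.from_euler('xyz',o['tool_rot']).as_matrix())"
```

```text
time: 8.45
tool_pos: [0.0682, 0.8864, 0.4447]
tool_rot: [-1.614, 0.51, -1.701]
contact_force: [0.5, -0.2, 0.4]
opening: 0.0043
[0.06820312 0.88644991 0.44468335] [-1.61396819  0.51015374 -1.70058371] [1.38006763 0.87866889 0.03710256 0.07365694 1.71836442 1.5283302 ] 8.45
[[-0.11294378  0.02034453  0.99339308]
 [-0.8653298   0.48933899 -0.10840521]
 [-0.48831141 -0.87185633 -0.03766306]]
```

```bash
cat >> h.py <<'E'
from scipy.spatial.transform import Rotation as Rot
def go(t):
    o=robot.observe();R=Rot.from_euler('xyz',o['tool_rot']).as_matrix()
    d=R.T@(np.array(t)-o['tool_pos'])*100
    print("pos",o['tool_pos'].round(4),"delta cm",d.round(2),"len",np.linalg.norm(d).round(1),"F",o['contact_force'].round(1),"t",o['time'],"open",round(o['opening'],4))
    return R
E
python3 -c "
from h import *
go([.56,-.13,.44])"
```

```text
pos [0.0682 0.8864 0.4447] delta cm [ 82.63 -48.33  59.89] len 112.9 F [ 0.5 -0.2  0.4] t 8.45 open 0.0043
```

```bash
python3 -m crank '{"xyz":[[2.95,-1.73,2.14],[2.95,-1.73,2.14],[2.95,-1.73,2.14],[2.95,-1.73,2.14],[2.95,-1.73,2.14],[2.95,-1.73,2.14],[2.95,-1.73,2.14],[2.95,-1.73,2.14],[2.95,-1.73,2.14],[2.95,-1.73,2.14]],"roll":[0,0,0,0,0,0,0,0,0,0]}' 0.48
python3 -c "
from h import *
R=go([.56,-.13,.44]);print(R);print(robot.observe()['qpos'])"
```

```text
time: 9.45
tool_pos: [0.2357, 0.5445, 0.4468]
tool_rot: [-1.612, 0.51, -1.699]
contact_force: [0.9, 0.3, 0.8]
opening: 0.0241
pos [0.2357 0.5445 0.4468] delta cm [ 55.1  -31.69  39.52] len 74.8 F [0.9 0.3 0.8] t 9.45 open 0.0241
[[-0.11173434  0.02129018  0.99351002]
 [-0.86562354  0.48894652 -0.10782944]
 [-0.48806898 -0.87205391 -0.03620284]]
[0.85431066 0.10597505 1.30039012 0.31922189 1.33378761 0.95994602]
```

```bash
python3 -m crank '{"xyz":[[2.75,-1.58,1.98],[2.75,-1.58,1.98],[2.75,-1.58,1.98],[2.75,-1.58,1.98],[2.75,-1.58,1.98],[2.75,-1.58,1.98],[2.75,-1.58,1.98],[2.75,-1.58,1.98],[2.75,-1.58,1.98],[2.75,-1.58,1.98]],"roll":[0,0,0,0,0,0,0,0,0,0]}'
python3 -c "
from h import *
R=go([.56,-.13,.44]);print(R);print(robot.observe()['qpos'])"
```

```text
time: 10.45
tool_pos: [0.3984, 0.2078, 0.4434]
tool_rot: [-1.61, 0.508, -1.699]
contact_force: [0.5, 0.2, 0.3]
opening: 0.0236
pos [0.3984 0.2078 0.4434] delta cm [ 27.63 -15.79  19.74] len 37.5 F [0.5 0.2 0.3] t 10.45 open 0.0236
[[-0.11168642  0.02282753  0.99348128]
 [-0.86646656  0.48727907 -0.10860388]
 [-0.48658179 -0.87294789 -0.03464316]]
[-0.08706314  0.00619827  1.4156692   0.51543822  1.72029173  0.10915388]
```

```bash
python3 -m crank '{"xyz":[[2.75,-1.58,1.98],[2.75,-1.58,1.98],[2.75,-1.58,1.98],[2.75,-1.58,1.98],[2.75,-1.58,1.98],[2.75,-1.58,1.98],[2.75,-1.58,1.98],[2.75,-1.58,1.98],[2.75,-1.58,1.98],[0,0,0],[0,0,0]],"roll":[0,0,0,0,0,0,0,0,0,-7.5,-7.5]}'
python3 -c "
from h import *
R=go([.565,-.08,.10]);print(R);print(robot.observe()['qpos'])"
```

```text
time: 11.55
tool_pos: [0.5448, -0.0952, 0.4392]
tool_rot: [-1.465, 0.499, -1.397]
contact_force: [0.6, 0.5, 1.0]
opening: 0.0238
pos [ 0.5448 -0.0952  0.4392] delta cm [15.23 30.39 -0.95] len 34.0 F [0.6 0.5 1. ] t 11.55 open 0.0238
[[ 0.15202152  0.02120062  0.98814978]
 [-0.8646618   0.48717167  0.12257136]
 [-0.47879999 -0.87304885  0.09239194]]
[-0.57927854  0.43599697  0.87270401  0.49392412  2.0563016  -0.54166568]
```

```bash
python3 -m crank '{"xyz":[[1.7,3.4,-0.1],[1.7,3.4,-0.1],[1.7,3.4,-0.1],[1.7,3.4,-0.1],[1.7,3.4,-0.1],[1.7,3.4,-0.1],[1.7,3.4,-0.1],[1.7,3.4,-0.1],[1.7,3.4,-0.1]],"roll":[0,0,0,0,0,0,0,0,0]}'
python3 -c "
from h import *
import cv2
R=go([.565,-.075,.018])
for n in ('scene','top'): cv2.imwrite(f'pics/{n}3.png',cv2.resize(robot.read_camera(n)[80:300,200:500,::-1],None,fx=2.6,fy=2.6))"
```

```text
time: 12.45
tool_pos: [0.5645, -0.0785, 0.0977]
tool_rot: [-1.466, 0.498, -1.4]
contact_force: [0.7, -0.2, 0.1]
opening: 0.024
pos [ 0.5645 -0.0785  0.0977] delta cm [ 3.51  7.13 -0.64] len 8.0 F [ 0.7 -0.2  0.1] t 12.45 open 0.024
```

View pics/scene3.png

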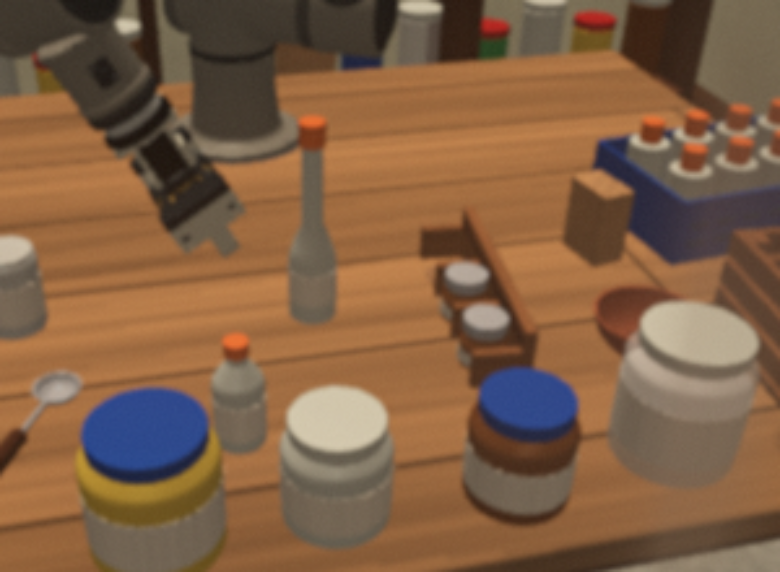

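View pics/top3.png

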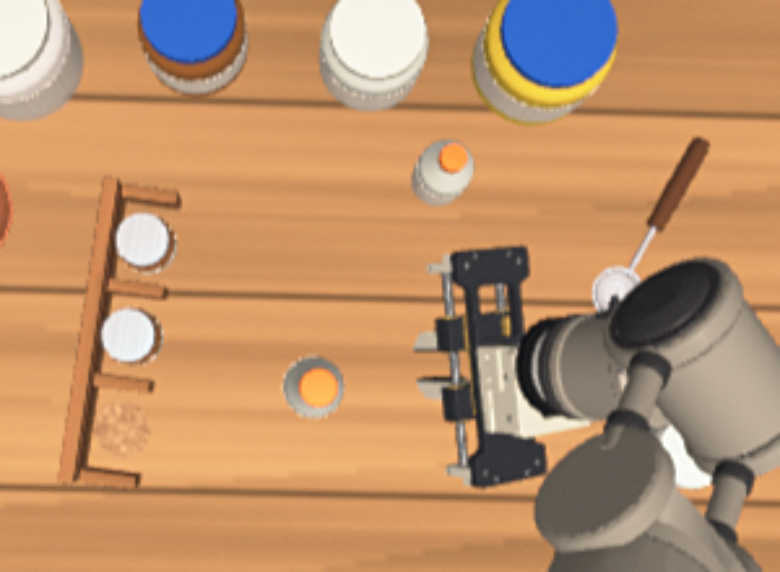

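The picture shows the gripper leaning back, with its fingertips at (430,365) in the enlarged top view behind the bottle at (313,387). The wrist is well above the tin. I'll descend now.

```bash
python3 -m crank '{"xyz":[[0.9,1.8,-0.15],[0.9,1.8,-0.15],[0.9,1.8,-0.15],[0.8,1.7,-0.15],[0,0,0]],"roll":[0,0,0,0,0]}'
python3 -c "
from h import *
go([.545,-.028,.018]);R=go([.4918,.0989,.018]); print(R.T@np.array([.4918-.545,.0989+.028,0])*100)"
```

```text
time: 13.05
tool_pos: [0.5646, -0.074, 0.0193]
tool_rot: [-1.469, 0.5, -1.401]
contact_force: [-0.2, -0.3, -0.3]
opening: 0.0241
pos [ 0.5646 -0.074   0.0193] delta cm [-4.21  2.32 -1.39] len 5.0 F [-0.2 -0.3 -0.3] t 13.05 open 0.0241
pos [ 0.5646 -0.074   0.0193] delta cm [-15.97   8.41  -5.12] len 18.8 F [-0.2 -0.3 -0.3] t 13.05 open 0.0241
[-11.76396664   6.08554618  -3.73010946]
```

```bash
python3 -m crank '{"xyz":[[-0.84,0.46,-0.28],[-0.84,0.46,-0.28],[-0.84,0.46,-0.28],[-0.84,0.46,-0.28],[-0.84,0.46,-0.28],[-0.3,0.16,-0.1],[-0.3,0.16,-0.1],[-0.3,0.16,-0.1],[-0.3,0.16,-0.1],[-0.3,0.16,-0.1],[-0.3,0.16,-0.1],[-0.3,0.16,-0.1],[-0.3,0.16,-0.1]],"roll":[0,0,0,0,0,0,0,0,0,0,0,0,0]}'
python3 -c "
from h import *
import cv2
go([.4918,.0989,.018])
for n in ('scene','top'): cv2.imwrite(f'pics/{n}4.png',cv2.resize(robot.read_camera(n)[100:280,210:400,::-1],None,fx=3,fy=3))
a=cv2.hconcat([cv2.imread('pics/scene4.png'),cv2.imread('pics/top4.png')]);cv2.imwrite('pics/m4.png',cv2.resize(a,(800,380)))"
```

```text
time: 14.35
tool_pos: [0.534, -0.0016, 0.0177]
tool_rot: [-1.468, 0.499, -1.399]
contact_force: [1.4, -2.8, 1.2]
opening: 0.0239
pos [ 0.534  -0.0016  0.0177] delta cm [-9.34  4.78 -2.95] len 10.9 F [ 1.4 -2.8  1.2] t 14.35 open 0.0239
```

View pics/m4.png

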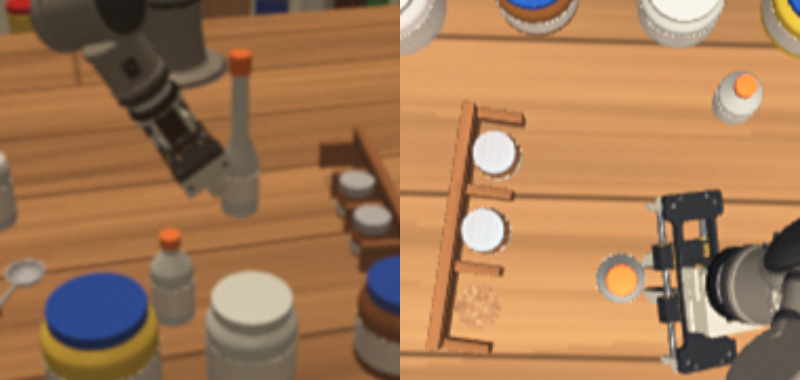

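The bottle stands upright at (620,280), nested between the fingertips, with about 3 N of push. I'll continue.

```bash
python3 -m crank '{"xyz":[[-0.4,0.2,-0.13],[-0.6,0.31,-0.19],[-0.6,0.31,-0.19],[-0.6,0.31,-0.19],[-0.6,0.31,-0.19],[-0.6,0.31,-0.19],[-0.6,0.31,-0.19],[-0.6,0.31,-0.19],[-0.6,0.31,-0.19],[-0.6,0.31,-0.19],[-0.6,0.31,-0.19],[-0.6,0.31,-0.19],[-0.6,0.31,-0.19],[-0.6,0.31,-0.19],[-0.6,0.31,-0.19],[-0.4,0.2,-0.13],[-0.2,0.1,-0.06]],"roll":[0,0,0,0,0,0,0,0,0,0,0,0,0,0,0,0,0]}'
python3 -c "
from h import *
import cv2
go([.4918,.0989,.018])
cv2.imwrite('pics/s5.png',cv2.resize(robot.read_camera('scene')[100:280,210:400,::-1],None,fx=3,fy=3))
cv2.imwrite('pics/t5.png',cv2.resize(robot.read_camera('top')[135:285,210:350,::-1],None,fx=4,fy=4,interpolation=2))
"
```

```text
time: 16.15
tool_pos: [0.4909, 0.1002, 0.0177]
tool_rot: [-1.469, 0.5, -1.399]
contact_force: [0.6, -3.3, 0.5]
opening: 0.0237
pos [0.4909 0.1002 0.0177] delta cm [ 0.11 -0.09  0.08] len 0.2 F [ 0.6 -3.3  0.5] t 16.15 open 0.0237
```

View pics/t5.png

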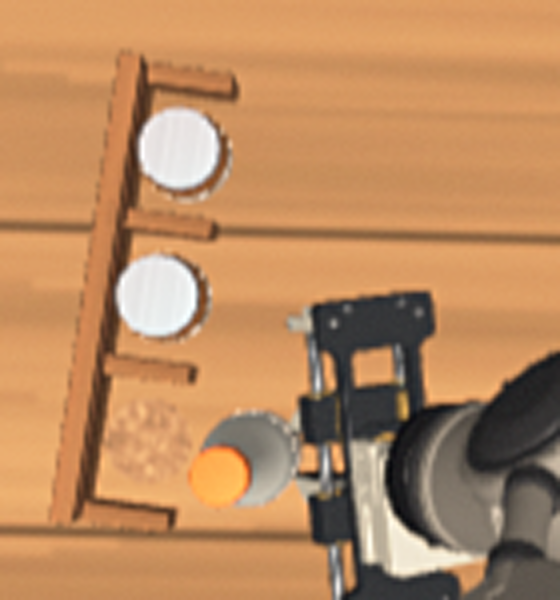

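View pics/s5.png

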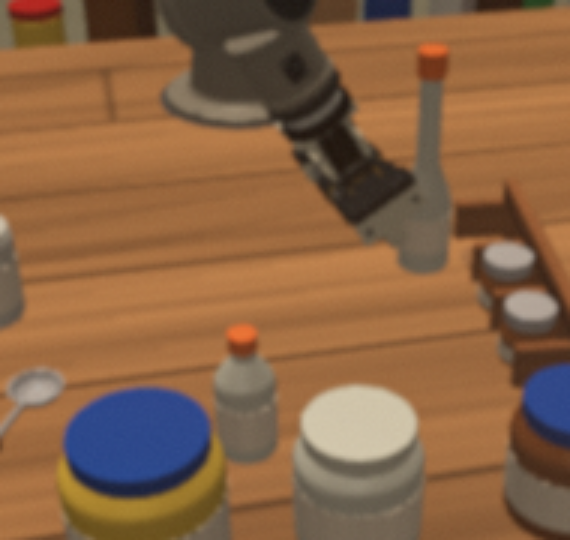

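```bash
python3 -c "
from h import *
print('cap',top4(220,477,.242),'body',top4(249,459,.045))
p=np.array([.113,.9936]);t=np.array([.4945,.1915]);q=np.array([-p[1],p[0]])
for b in (top4(220,477,.242),top4(249,459,.045)): print((b-t)@p,(b-t)@q)
"
```

```text
cap [0.48619737 0.12405623] body [0.48550737 0.12621241]
-0.06795032543433649 0.0006283515349085533
-0.06588591173567551 0.001557580507107541
```

```bash
python3 -m crank '{"xyz":[[1,-0.5,0.2],[1,-0.5,0.2],[0,0,0],[0,0,0],[0,0,0]],"roll":[0,0,7.4,7.4,0]}' 0.7
python3 -c "
from h import *
R=go([.4815,.0795,.018]);print(R.T@np.array([.113,.9936,0]));print(R)"
```

```text
time: 16.75
tool_pos: [0.4981, 0.0771, 0.017]
tool_rot: [-1.613, 0.508, -1.697]
contact_force: [-0.8, -0.0, -0.3]
opening: 0.0141
pos [0.4981 0.0771 0.017 ] delta cm [-0.08 -0.   -1.68] len 1.7 F [-0.8 -0.  -0.3] t 16.75 open 0.0141
[-0.87370943  0.48639453  0.00788388]
[[-0.10988448  0.01882867  0.99376601]
 [-0.86684026  0.48738616 -0.10508421]
 [-0.48632639 -0.87298351 -0.03723473]]
```

```bash
python3 -m crank '{"xyz":[[0,0,-0.9],[0,0,-0.8],[-0.44,0.24,0],[-0.44,0.24,0],[-0.35,0.19,0],[-0.35,0.19,0],[-0.35,0.19,0],[-0.35,0.19,0],[-0.44,0.24,0],[-0.44,0.24,0],[-0.44,0.24,0],[-0.44,0.24,0],[-0.44,0.24,0]],"roll":[0,0,0,0,0,0,0,0,0,0,0,0,0]}'
python3 -c "
from h import *
import cv2
go([.4914,.1647,.018])
cv2.imwrite('pics/s6.png',cv2.resize(robot.read_camera('scene')[100:280,210:400,::-1],None,fx=3,fy=3))
cv2.imwrite('pics/t6.png',cv2.resize(robot.read_camera('top')[135:285,210:350,::-1],None,fx=4,fy=4,interpolation=2))
"
```

```text
time: 18.05
tool_pos: [0.4863, 0.1309, 0.0183]
tool_rot: [-1.612, 0.508, -1.694]
contact_force: [-0.5, -3.3, 0.3]
opening: 0.0133
pos [0.4863 0.1309 0.0183] delta cm [-2.97  1.68  0.16] len 3.4 F [-0.5 -3.3  0.3] t 18.05 open 0.0133
```

View pics/t6.png

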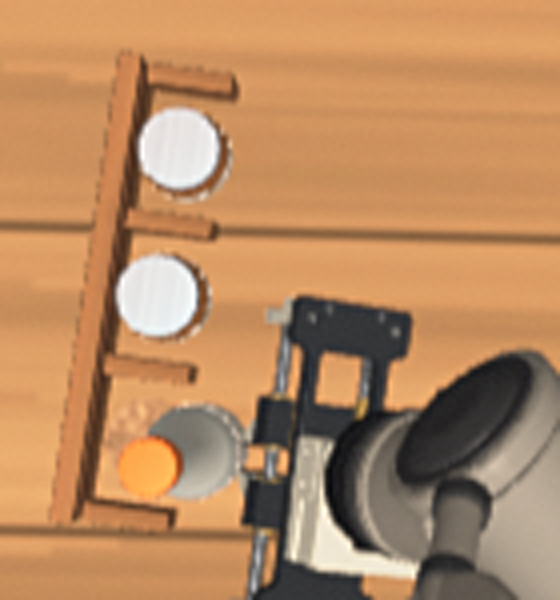

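View pics/s6.png

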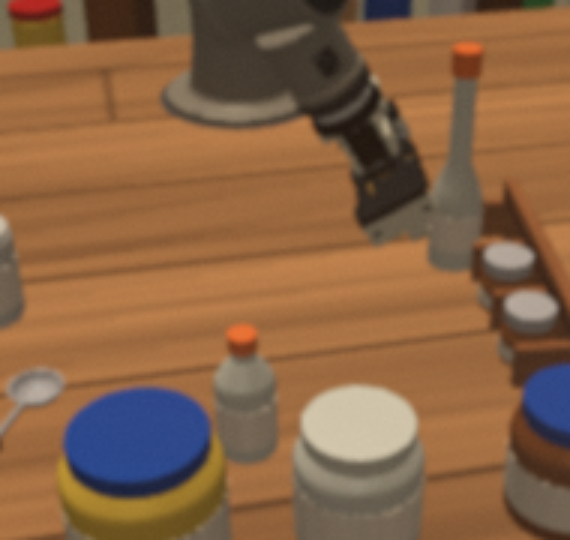

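```bash
python3 -c "
from h import *
p=np.array([.113,.9936]);t=np.array([.4945,.1915]);q=np.array([-p[1],p[0]])
for b in (top4(150,467,.242),top4(194,451,.05)): print(b,(b-t)@p,(b-t)@q)
"
```

```text
[0.49034739 0.15886784] -0.032892560172990616 0.0004385959077273481
[0.48979217 0.15895573] -0.032867971399329836 0.0010001939237168473
```

The bottle is upright and on the bay axis, with 33 mm to go. I'll push most of that, then creep in while watching the force.

```bash
python3 -m crank '{"xyz":[[-0.35,0.19,0],[-0.35,0.19,0],[-0.35,0.19,0],[-0.35,0.19,0],[-0.35,0.19,0],[-0.26,0.15,0],[-0.26,0.15,0],[-0.09,0.05,0],[-0.09,0.05,0]],"roll":[0,0,0,0,0,0,0,0,0]}'
python3 -m crank '{"xyz":[[-0.09,0.05,0],[-0.09,0.05,0]],"roll":[0,0]}'
python3 -m crank '{"xyz":[[-0.09,0.05,0],[-0.09,0.05,0]],"roll":[0,0]}'
python3 -c "
from h import *
go([.4914,.1647,.018])"
```

```text
time: 19.05
tool_pos: [0.4892, 0.1584, 0.0184]
tool_rot: [-1.612, 0.508, -1.694]
contact_force: [-0.4, -4.1, 1.3]
opening: 0.0138
time: 19.25
tool_pos: [0.4894, 0.1604, 0.0184]
tool_rot: [-1.612, 0.508, -1.695]
contact_force: [-0.5, -3.4, 0.7]
opening: 0.0139
time: 19.45
tool_pos: [0.4897, 0.1624, 0.0185]
tool_rot: [-1.612, 0.508, -1.694]
contact_force: [-1.2, -4.0, -0.5]
opening: 0.0137
pos [0.4897 0.1624 0.0185] delta cm [-0.19  0.15  0.15] len 0.3 F [-1.2 -4.  -0.5] t 19.45 open 0.0137
```

```bash
for i in 1; do python3 -m crank '{"xyz":[[-0.09,0.05,0]],"roll":[0]}'|grep -E "pos|force"; python3 -m crank '{"xyz":[[-0.09,0.05,0]],"roll":[0]}'|grep -E "pos|force"; python3 -m crank '{"xyz":[[-0.09,0.05,0]],"roll":[0]}'|grep -E "pos|force"; done
```

```text
tool_pos: [0.4897, 0.1635, 0.0184]
contact_force: [0.5, -3.7, 0.9]
tool_pos: [0.4898, 0.1645, 0.0184]
contact_force: [-1.0, -3.2, 0.3]
tool_pos: [0.49, 0.1656, 0.0184]
contact_force: [0.0, -3.1, 1.3]
```

```bash
python3 -m crank '{"xyz":[[-0.09,0.05,0]],"roll":[0]}'|grep -E "pos|force"; python3 -m crank '{"xyz":[[-0.09,0.05,0]],"roll":[0]}'|grep -E "pos|force"
python3 -c "
from h import *
import cv2
cv2.imwrite('pics/s7.png',cv2.resize(robot.read_camera('scene')[100:280,250:440,::-1],None,fx=3,fy=3))
cv2.imwrite('pics/t7.png',cv2.resize(robot.read_camera('top')[135:285,210:350,::-1],None,fx=4,fy=4,interpolation=2))
"
```

```text
tool_pos: [0.4901, 0.1666, 0.0184]
contact_force: [0.1, -3.3, 0.7]
tool_pos: [0.4902, 0.1672, 0.0183]
contact_force: [-1.0, -8.1, 0.4]
```

View pics/t7.png

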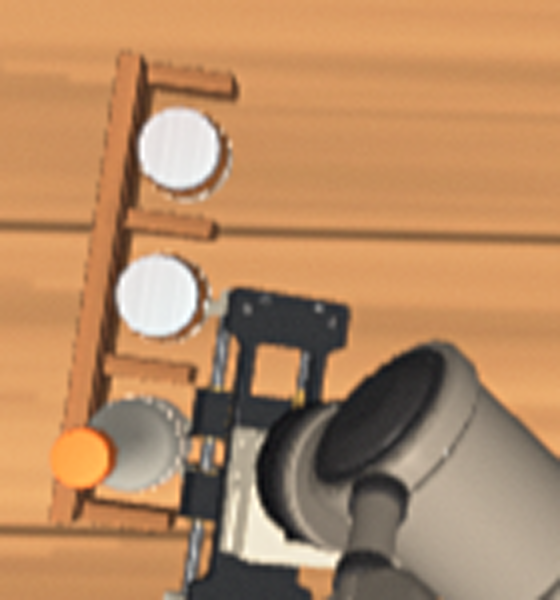

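View pics/s7.png

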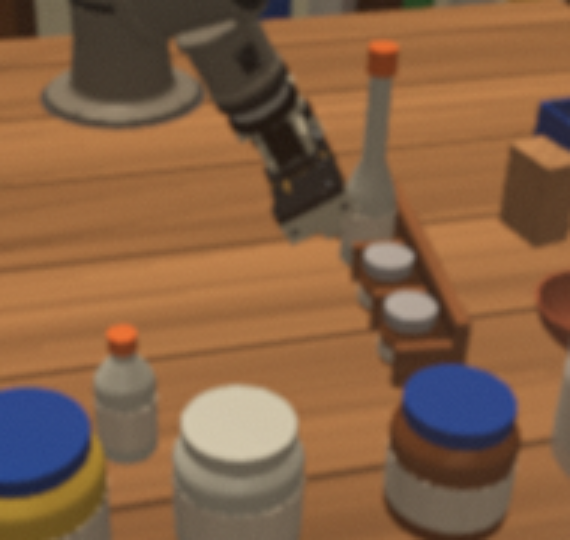

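The force has jumped to 8 N, which suggests rail contact. One more small press will confirm it.

```bash
python3 -m crank '{"xyz":[[-0.05,0.03,0]],"roll":[0]}'|grep -E "pos|force"; python3 -m crank '{"xyz":[[0,0,0],[0,0,0]],"roll":[0,0]}'|grep -E "pos|force"
```

```text
tool_pos: [0.4903, 0.1673, 0.0181]
contact_force: [-1.9, -9.4, 1.0]
tool_pos: [0.4903, 0.1673, 0.0181]
contact_force: [-1.7, -7.9, 1.0]
```

```bash
python3 -m crank '{"xyz":[[0.2,-0.11,0],[0.4,-0.22,0],[0.9,-0.5,0],[1.5,-0.83,0],[1.8,-1,0],[1.8,-1,0],[1.8,-1,0],[1.8,-1,0],[1.8,-1,0],[1.5,-0.83,0],[1,-0.55,0],[0,0,0],[0,0,0]],"roll":[0,0,0,0,0,0,0,0,0,0,0,0,0]}'
python3 -c "
from h import *
import cv2
cv2.imwrite('pics/s8.png',cv2.resize(robot.read_camera('scene')[100:280,250:440,::-1],None,fx=3,fy=3))
cv2.imwrite('pics/t8.png',cv2.resize(robot.read_camera('top')[135:285,210:350,::-1],None,fx=4,fy=4,interpolation=2))
"
```

```text
time: 21.65
tool_pos: [0.4729, 0.0035, 0.0181]
tool_rot: [-1.613, 0.508, -1.695]
contact_force: [1.5, 0.9, 0.1]
opening: 0.014
```

View pics/t8.png

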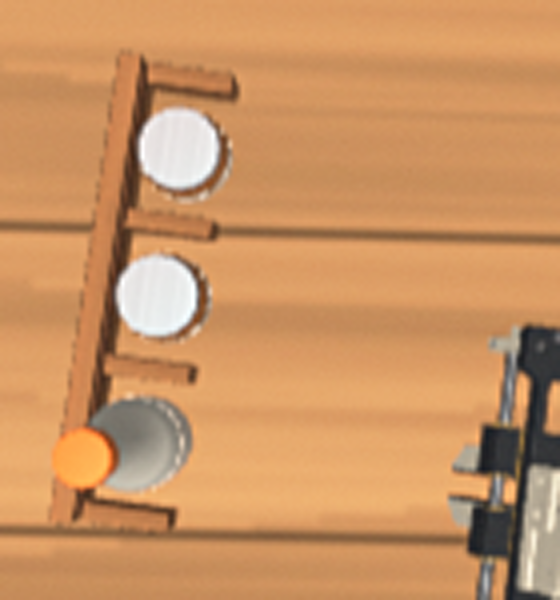

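View pics/s8.png

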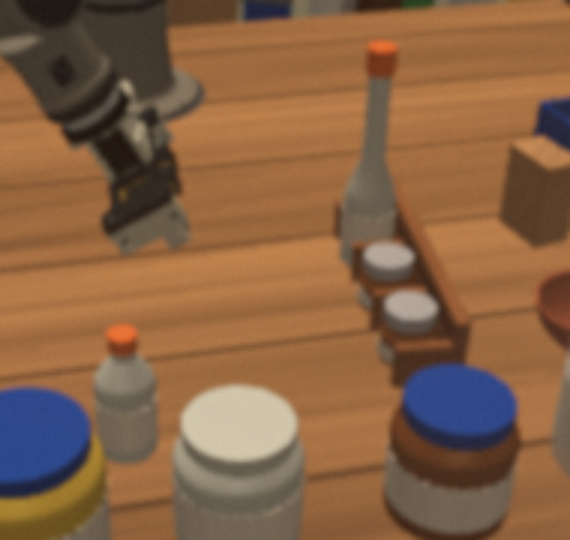

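```bash
python3 -c "
from h import *
import cv2
p=np.array([.113,.9936]);t=np.array([.4945,.1915]);q=np.array([-p[1],p[0]])
for b in (top4(84,457,.242),top4(140,445,.05)): print(b,(b-t)@p,(b-t)@q)
a=robot.read_camera('top')[:,:,::-1];cv2.imwrite('pics/t9.png',a)
d=cv2.absdiff(a,cv2.imread('pics/top0.png')).max(2);
for n,(u,v) in dict(jar1=(255,173),jar2=(250,209),short=(370,146),carton=(157,250),bowl=(180,160),scoop=(450,170),tin=(461,253)).items(): print(n,d[v-14:v+14,u-14:u+14].max())
"
```

```text
[0.49453896 0.19167125] 0.0001745611002154798 -1.936234719130938e-05
[0.49263908 0.19144935] -0.0002606104550749104 0.0018432822007257413
jar1 14
jar2 12
short 12
carton 13
bowl 13
scoop 13
tin 12
```

View pics/t9.png

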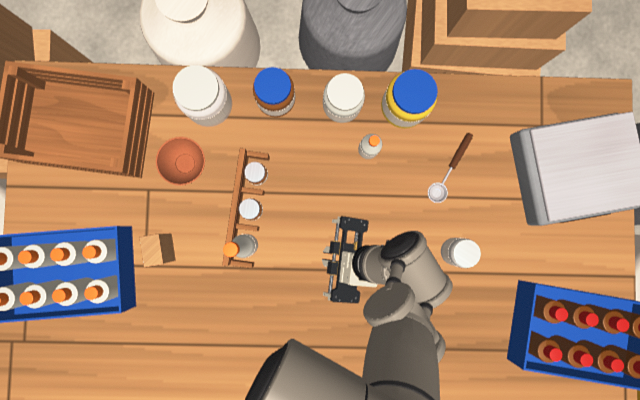

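The bottle is home, with its cap at (232,249). The other goods are unchanged apart from image noise, and the arm is well clear.

```bash
python3 -c "
from cell import robot
print(robot.hand_in(), robot.observe()['time'])"
```

```text
the job is handed in; nothing more can be done
the job is handed in; nothing more can be done
```

I pushed the tall bottle into the empty bay nearest the robot. It stands upright against the rail, and I handed the job in at about 22 s of the 64 s allowed.

- **Tilting the gripper:** with the tool vertical, the gripper body would have hit the bottle before the fingers did. I took the arm to its reach limit in free space, which tilted the tool by about 29°, and it held that tilt afterwards. That let me push with the fingertips about 2 cm above the counter.
- **Pushing:** I slid the bottle diagonally to in front of the bay, then straight in. The push force stayed at about 3–4 N. At the rail it rose to 8–9 N and the tool stopped moving, so I took the bottle to be home and backed off about 16 cm.
- **Last checks:** measured from the top camera, the bottle is within about 1 mm of fully home and 2 mm of the bay's centre. The cap and body positions agree to about 2 mm, so it is upright. That fits the roughly 2 mm camera calibration.
- **Other goods:** comparing the first and last top pictures, the jars, short bottle, tin, bowl, scoop and carton changed only by image noise.
- **One disagreement:** the bottle sat about 8 mm closer to the tool than I had calculated. That left only about 2 mm, by estimate, between the gripper body and the bottle's shoulder during the first push, so I narrowed the fingers for the final push. I saw no contact there, and no check failed.

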